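# Slide the full sharps crate into its parking bay

### The arm

A 7-joint arm with a two-finger parallel gripper is mounted at the origin on the work surface. World frame = base frame: x ahead of the robot, y to its left, z up, the work surface at z = 0. Lengths are in m, angles in rad, forces in N, time in s.
With the tool pointing down it reaches from about 0.35 to 0.9 m from the base axis. Payload 19.9 kg.
Tool frame: the origin (TCP) lies on the centre line of the jaws, within the pads' length; the fingertips stand 8 mm ahead of it and the grasp point (between the pads) lies 11 mm behind it (arm.nose_length is the z of the fingertips in the tool frame, in m); z points along the fingers, y is the direction in which the jaws open and shut (so a half turn about z gives the same grasp; the last joint's range is limited). The gripper opens to 94 mm and grips with 3 to 60 N. Pads are 16 mm wide; open, the fingers measure 119 mm over their backs; the gripper's body (75 mm by 177 mm) begins 78 mm behind the grasp point.
Start: joints at [-1.157, 0.417, -0.01, 1.614, 0.005, 1.111, -0.053], TCP at [0.275, 0.561, 0.213] pointing down, gripper open.
Joint ranges: [-2.81, 2.81], [-0.39, 2.02], [-1.27, 1.25], [0.06, 2.57], [-1.19, 4.33], [0.19, 2], [-2.82, 2.82]. Speed limits (rad/s): [1.89, 1.89, 2.39, 2.39, 3.01, 3.01, 3.01].

### API

Orientations are given as a unit quaternion [w, x, y, z].
In Python, from plant import arm gives the robot as it stands.
- The arm moves only by the shell command python3 -m crank 'ROWS'. ROWS is JSON, a list of rows, each a list of 3 entries, a list of its own where there are three numbers: the shift along the tool's x, y, z normalised to -1 to 1, where 1 is 0.4 m, then the turn, a rotation vector about the tool's x, y, z normalised to -1 to 1, where 1 is 2 pi rad, then the opening, from -1 (shut) to 1 (fully open). A call has 1 to 10 rows; each row shifts and turns the commanded pose from where the row before left it, along the tool's axes as they then stand; what a row does not reach is not made up. A row lasts 1/10 s, in which the tool goes at most 50 mm and 8.59 degrees, less where a joint would pass 70% of its speed; a pose out of reach is approached as far as the arm can. A call with a number of a shift or a turn outside -1 to 1 is refused whole. A call with a gripper value outside its range is refused whole. The fingers move at their own pace and stop on an object; the grip force is fixed at half the most. Time passes only in rows, so rows that do not move let the fingers close. It gives the time, the measured TCP pose, the force and the opening at its end, in the units of the state.
- arm.read_state(): the state, without advancing time (a new reading comes with each control period).
- arm.grab_frame(name): name is "scene" or "side" or "wrist"; returns (picture, depth): 420x560x3 uint8, red, green, blue; 420x560 float32, m along the optical axis (not along the pixel's ray), 0 where there is no reading.
- arm.calibration(name): a dict with "intrinsics" (3x3 intrinsics, pixels), "dist_coeffs" ([k1, k2, p1, p2, k3] as OpenCV has them; the pictures are not rectified), "rvec" (rotation vector, rad) and "tvec" (3), from world to camera coordinates, as OpenCV has them. Camera axes: x right, y down, z forward; pixel columns grow to the right and rows downward; lengths in m; the calibration is good to about 2 mm. A picture is of the moment at which its call begins: read the wrist's pose just before it. calibration takes no time and is no camera call; for the wrist camera it gives the pose at the moment of the call.
- arm.job_done(): hands the job in, once; it reports no verdict.
Trained networks look in the newest picture that a camera, given by its name, has taken for a name from the list of things; names that differ only in an ending like _2 or _b are one class to them, and where a whole thing is asked for, a point or a joint stands for the part that bears it (a point fixed in the world has none). Each returns a list of dicts, best first, with "p" (0 to 1); they miss things now and then, are a little off and sometimes report something else, mostly with a low value. They report only what shows in the picture. A call takes as long as a camera call.
- arm.find_in(camera, label): "uv" ([column, row] in pixels, amid what is visible of it).
The state is a dict: "time": time; "joint_positions": joint angles; "joint_vel": joint speeds; "joint_efforts": joint torques, N m; "eef_pos": TCP position; "eef_rot": TCP orientation; "force": force on the tool from outside, world axes, zero at the start; "moment": the same for the moment, N m; "width": opening from 0.0 (shut) to 1.0 (fully open).
Only numpy, scipy, OpenCV 4.12 (cv2) and the standard library are available. Lean on these libraries where they do the work, as an engineer would, in place of code of your own. Each camera call takes 0.05 s, during which the arm holds its last target.

### The job

The red sharps crate is full and heavy: without lifting it, push it along the bench, low near its base so that it slides flat and never rocks or tips, into the yellow parking bay until it is fully home, squarely against the bay's back stop. Do not disturb the amber bottle, the jar or the tube rack, and leave the crate standing there with the hand clear of it.

Things in the scene. Friction and masses are not known exactly. Their poses are not given: they have to be found in the camera images.
- crate: Red crate, white lid, 100 mm deep (x), 140 wide (y), 125 high, on a grippy 10 mm rubber foot inset 2 mm; slick sides; loose, 1.2 to 1.9 kg. Origin: centre of its underside, z up, x roughly towards the bay. Pushed within 45 mm of the bench it slides (10 to 22 N); pushed near its top it rocks over its far bottom edge. Two spread fingertips on its near face turn that face square to them.
- bay: Yellow bay fixed to the bench, open to its -x and above, no floor lip. Origin: on the bench where the crate's origin belongs; x points into the bay, z up; the crate ends parallel to it. Back stop's inner face at x +50 mm; side rails' inner faces at y +-76, from x +5 to +50, then flaring out to about y +-90 at x -20. Stop and rails 30 high, 10 thick.
- reagent: Bystander: amber glass bottle, 56 mm in diameter, 120 mm high, standing loose; origin at the centre of its underside.
- jar: Bystander: white jar with a blue cap, 60 mm in diameter, 75 mm high, standing loose; origin at the centre of its underside.
- tuberack: Bystander: white rack with ten capped tubes, 50 mm (x) by 120 mm (y), 73 mm high, standing loose beyond the bay; origin at the centre of its underside.

How it is judged:
At the end, for the whole second after the job is handed in: The crate stands flat and at rest in the bay, within 8 mm of touching the back stop, within 12 mm of the bay's centre line and within 0.1 rad of square; bottle, jar and rack are within 15 mm of where they started (x of crate in the frame of bay between -0.008 and 0.005 m and y of crate in the frame of bay between -0.012 and 0.012 m and angle between the x axis of crate and the x axis of bay, either way round below 0.1 rad and angle between crate's own z axis and vertical below 0.04 rad and height (world z) of crate below 0.005 m and linear speed of crate below 0.01 m/s and distance of each of reagent, jar, tuberack from where it was at the start of the episode below 0.015 m).
It fails at once if the crate is tipped or rocked by more than 0.1 rad (angle between crate's own z axis and vertical above 0.1 rad).
It fails at once if the crate is lifted: its underside's centre rises more than 10 mm (height (world z) of crate above 0.01 m).
It fails at once if the bottle, the jar or the rack is shoved more than 15 mm or tipped more than 0.3 rad (distance of any of reagent, jar, tuberack from where it was at the start of the episode above 0.015 m or angle between any of reagent, jar, tuberack's own z axis and vertical above 0.3 rad).
It also fails if it takes over 35 s, if anything falls off the work surface, if the arm or the gripper's body presses on something with over 40 N, if the wrist force passes 120 N, or if a joint passes its speed limit or range.

## Working session

There is one attempt and no reset: what is moved stays moved. The work goes in short steps, Python scripts to look and compute and a shell command to move; the robot and the scene stay as the last step left them, time stands still between calls to the robot, and variables do not carry over. Pictures are saved under pics/ and viewed, and the job is handed in when it is done.

```bash
mkdir -p pics; ls
python3 - <<'E'
from plant import arm
import cv2
s=arm.read_state();print({k:(v if not hasattr(v,'round') else v) for k,v in s.items()})
for c in ("scene","side"):
    p,d=arm.grab_frame(c)
    cv2.imwrite(f'pics/{c}0.png',p[:,:,::-1])
    for l in ("crate","bay","reagent","jar","tuberack"):
        print(c,l,arm.find_in(c,l)[:2])
E
```

```text
pics
{'time': 0.0, 'joint_positions': array([-1.15749194,  0.41798276, -0.01028803,  1.6141946 ,  0.00467866,
        1.11068405, -0.05300634]), 'joint_vel': array([-2.48400450e-03, -1.06458765e-03, -2.71506823e-03,  5.45476504e-05,
        1.47211264e-03, -1.16809989e-03, -3.53644885e-04]), 'joint_efforts': array([ 1.96005321e-04, -8.51235509e+01,  6.39144760e-01, -4.25982177e+01,
       -4.87149158e-02,  1.86662487e-02,  1.40677448e-04]), 'eef_pos': array([0.27440233, 0.56112129, 0.21281127]), 'eef_rot': array([-1.01369584e-04,  2.25457637e-01,  9.74252774e-01, -6.14120169e-04]), 'force': array([ 0.58138573, -0.60453134, -0.68071729]), 'moment': array([ 0.01573291,  0.0206733 , -0.01925892]), 'width': 1.0004712722624942}
scene crate [{'uv': [232.4, 133.2], 'p': 0.74}]
scene bay [{'uv': [213.0, 203.9], 'p': 0.97}]
scene reagent [{'uv': [130.8, 150.1], 'p': 0.75}]
scene jar [{'uv': [309.8, 221.7], 'p': 0.79}]
scene tuberack [{'uv': [176.0, 234.9], 'p': 0.63}]
side crate [{'uv': [369.6, 154.0], 'p': 0.89}, {'uv': [305.0, 231.8], 'p': 0.23}]
side bay [{'uv': [305.9, 175.2], 'p': 0.56}]
side reagent [{'uv': [314.7, 113.7], 'p': 0.96}]
side jar [{'uv': [304.1, 230.1], 'p': 0.78}]
side tuberack [{'uv': [250.4, 166.0], 'p': 0.69}]
```

View pics/scene0.png

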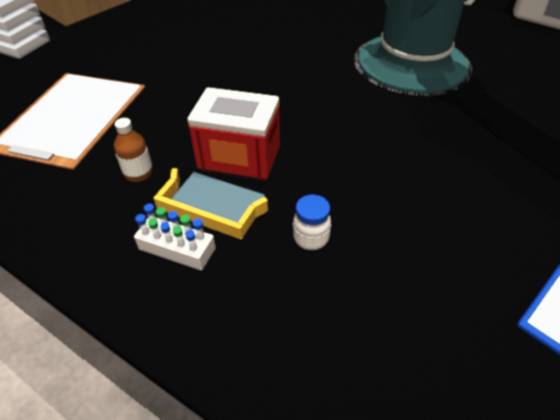

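View pics/side0.png

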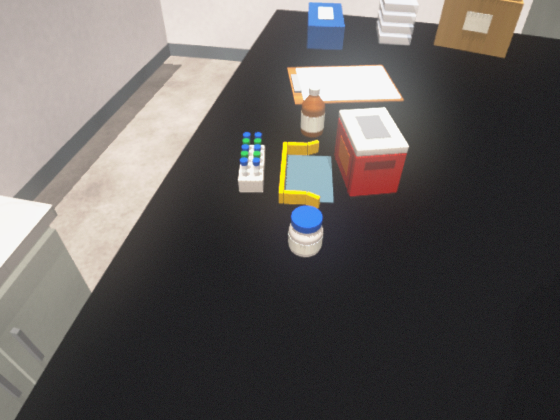

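The scene view shows the red crate at about (235,130) and the bay mouth facing it at (213,204). The bottle is at (131,150), the jar at (311,222) and the rack at (176,235). Next I'll get metric poses from the depth.

```bash
cat > h.py <<'E'
import numpy as np, cv2
from plant import arm
def cloud(c, save=None):
    cal=arm.calibration(c)
    p,d=arm.grab_frame(c)
    if save: cv2.imwrite(save,p[:,:,::-1])
    K=np.array(cal["intrinsics"],float);D=np.array(cal["dist_coeffs"],float)
    R,_=cv2.Rodrigues(np.array(cal["rvec"],float));t=np.array(cal["tvec"],float).reshape(3)
    h,w=d.shape
    uv=np.stack(np.meshgrid(np.arange(w),np.arange(h)),-1).reshape(-1,1,2).astype(float)
    n=cv2.undistortPoints(uv,K,D).reshape(-1,2)
    z=d.reshape(-1)
    X=np.c_[n*z[:,None],z]
    W=(X-t)@R
    W[z==0]=np.nan
    hsv=cv2.cvtColor(p,cv2.COLOR_RGB2HSV)
    return p,hsv,W.reshape(h,w,3)
def mask(hsv,name):
    H,S,V=[hsv[...,i].astype(int) for i in range(3)]
    if name=='red': return ((H<6)|(H>172))&(S>150)&(V>70)
    if name=='yellow': return (H>20)&(H<32)&(S>150)&(V>120)
    if name=='bayfloor': return (H>90)&(H<110)&(S>40)&(S<170)&(V>70)
E
python3 - <<'E'
from h import *
for c in ("scene","side"):
    p,hsv,W=cloud(c)
    print(c)
    for l in ("reagent","jar","tuberack","crate","bay"):
        r=arm.find_in(c,l)
        u,v=map(int,r[0]['uv']); P=W[v-20:v+20,u-20:u+20].reshape(-1,3); P=P[(P[:,2]>0.02)]
        print(l,np.round(W[v,u],3),'med',np.round(np.nanmedian(P,0),3))
    m=mask(hsv,'red'); P=W[m]; P=P[np.isfinite(P[:,0])]
    P=P[(np.abs(P[:,2]-0.06)<0.07)]
    print('red',len(P),np.round(np.percentile(P,[1,50,99],axis=0),3).tolist())
    # lid top
    q=W[np.isfinite(W[...,0])&(np.abs(W[...,2]-0.125)<0.008)]
    c0=np.median(P,0); q=q[np.linalg.norm(q[:,:2]-c0[:2],axis=1)<0.15]
    r=cv2.minAreaRect((q[:,:2]*1000).astype(np.float32));print('lid',r,np.round(np.median(q,0),4))
    y=mask(hsv,'yellow');P=W[y];P=P[np.isfinite(P[:,0])&(P[:,2]<0.05)&(P[:,2]>0.0)]
    P=P[np.linalg.norm(P[:,:2]-np.median(P[:,:2],0),axis=1)<.2]
    print('yel',len(P),np.round(np.percentile(P,[1,50,99],axis=0),3).tolist())
    T=P[P[:,2]>0.026]; print('top',len(T),cv2.minAreaRect((T[:,:2]*1000).astype(np.float32)))
    np.save(f'yel_{c}.npy',P);np.save(f'lid_{c}.npy',q)
    b=mask(hsv,'bayfloor');F=W[b];F=F[np.isfinite(F[:,0])&(np.abs(F[:,2])<0.012)]
    F=F[np.linalg.norm(F[:,:2]-np.median(P[:,:2],0),axis=1)<.15]
    if len(F)>5: print('floor',len(F),cv2.minAreaRect((F[:,:2]*1000).astype(np.float32)))
E
```

```text
scene
reagent [ 0.681 -0.262  0.07 ] med [ 0.679 -0.267  0.067]
jar [0.645 0.089 0.067] med [0.638 0.088 0.062]
tuberack [ 0.779 -0.068  0.065] med [ 0.774 -0.078  0.051]
crate [ 0.57  -0.106  0.109] med [ 0.568 -0.11   0.11 ]
bay [ 0.651 -0.113  0.001] med [ 0.699 -0.078  0.029]
red 2728 [[0.471, -0.188, 0.01], [0.569, -0.098, 0.063], [0.601, -0.059, 0.107]]
lid ((531.6070556640625, -140.7563018798828), (104.65974426269531, 140.82252502441406), 19.7227840423584) [ 0.5393 -0.1339  0.1252]
yel 890 [[0.615, -0.218, 0.001], [0.694, -0.112, 0.029], [0.717, -0.018, 0.032]]
top 799 ((665.919677734375, -107.5316390991211), (82.1253890991211, 194.54620361328125), 8.68935775756836)
floor 2304 ((632.6904907226562, -115.99465942382812), (80.64140319824219, 153.6698455810547), 8.84687614440918)
side
reagent [ 0.671 -0.257  0.064] med [ 0.665 -0.264  0.065]
jar [0.622 0.104 0.067] med [0.621 0.096 0.062]
tuberack [ 0.767 -0.084  0.035] med [ 0.759 -0.059  0.036]
crate [ 0.538 -0.065  0.113] med [ 0.539 -0.076  0.106]
bay [ 0.652 -0.109  0.   ] med [ 0.652 -0.025  0.029]
red 1364 [[0.465, -0.093, 0.01], [0.509, -0.076, 0.048], [0.556, -0.059, 0.106]]
lid ((532.4780883789062, -139.5946807861328), (100.44633483886719, 142.47207641601562), 20.026119232177734) [ 0.5317 -0.128   0.1243]
yel 1120 [[0.615, -0.203, 0.002], [0.673, -0.061, 0.024], [0.715, -0.017, 0.032]]
top 506 ((666.61865234375, -107.01393127441406), (79.64437103271484, 192.92971801757812), 9.018503189086914)
floor 1707 ((645.50390625, -110.9673080444336), (97.81800079345703, 155.31234741210938), 9.394572257995605)
```

```bash
python3 -m crank '[[[-0.062,-0.085,0],[0,0,0],1],[[-0.062,-0.085,0],[0,0,0],1],[[-0.062,-0.085,0],[0,0,0],1],[[-0.062,-0.085,0],[0,0,0],1],[[-0.062,-0.085,0],[0,0,0],1],[[-0.062,-0.085,0],[0,0,0],1],[[-0.062,-0.085,0],[0,0,0],1],[[-0.062,-0.085,0],[0,0,0],1],[[-0.062,-0.085,0],[0,0,0],1],[[-0.062,-0.085,0],[0,0,0],1]]'
```

```text
time: 2.2
eef_pos: [0.348, 0.1455, 0.2137]
eef_rot: [0.0, 0.225, 0.974, 0.0]
force: [1.1, -0.3, 1.1]
width: 0.997
```

```bash
python3 -m crank '[[[-0.062,-0.085,0],[0,0,0],1],[[-0.062,-0.085,0],[0,0,0],1],[[-0.062,-0.085,0],[0,0,0],1],[[-0.062,-0.085,0],[0,0,0],1],[[-0.062,-0.085,0],[0,0,0],1],[[-0.062,-0.085,0],[0,0,0],1],[[-0.062,-0.085,0],[0,0,0],1],[[-0.062,-0.085,0],[0,0,0],1],[[0,0,0],[0,0,0.0235],1],[[0,0,0],[0,0,0.0235],1]]' && python3 -m crank '[[[0,0,0],[0,0,0.0235],1],[[0,0,0],[0,0,0.0235],1],[[0,0,0],[0,0,0.0235],1],[[0,0,0],[0,0,0.0235],1],[[0,0,0],[0,0,0.0235],1],[[0,0,0],[0,0,0.0235],1],[[0,0,0],[0,0,0.0235],1],[[0,0,0],[0,0,0.0235],1],[[0,0,0],[0,0,0.0235],1],[[0,0,0],[0,0,0.0235],1]]' && python3 -m crank '[[[0,0,0],[0,0,0.0235],1],[[0,0,0],[0,0,0.0235],1],[[0,0,0],[0,0,0.0235],1],[[0,0,0],[0,0,0.0200],1],[[0,0,0],[0,0,0],1]]'
python3 - <<'E'
from h import *
from scipy.spatial.transform import Rotation as R
s=arm.read_state();q=s['eef_rot'];M=R.from_quat([*q[1:],q[0]]).as_matrix();print(np.round(M,3),s['joint_positions'],np.degrees(np.arctan2(M[1,0],M[0,0])))
E
```

```text
time: 3.2
eef_pos: [0.4066, -0.1857, 0.2135]
eef_rot: [0.0, 0.37, 0.929, -0.0]
force: [-0.9, 0.0, 0.2]
width: 1.003
time: 4.2
eef_pos: [0.4068, -0.1844, 0.2136]
eef_rot: [0.0, 0.898, 0.439, 0.0]
force: [-0.5, -0.5, 0.8]
width: 0.996
time: 4.7
eef_pos: [0.4068, -0.1844, 0.2136]
eef_rot: [0.0, 0.985, 0.171, 0.0]
force: [0.3, -0.4, -0.2]
width: 0.998
[[ 0.941  0.337  0.   ]
 [ 0.337 -0.941 -0.   ]
 [ 0.     0.    -1.   ]] [-0.545905    0.13290319  0.9829827   2.05918785 -0.13050923  1.01199444
 -0.72424681] 19.716548712587212
```

```bash
python3 -m crank '[[[0,0,0],[0,0.0208,0],1],[[0,0,0],[0,0.0208,0],1],[[0,0,0],[0,0.0208,0],1],[[0,0,0],[0,0.0208,0],1],[[0,0,0],[0,0,0],1]]'
cat > st.py <<'E'
from h import *
from scipy.spatial.transform import Rotation as R
s=arm.read_state();q=s['eef_rot'];M=R.from_quat([*q[1:],q[0]]).as_matrix()
print(np.round(M,3).tolist(),'q',np.round(s['joint_positions'],2),'yaw',np.degrees(np.arctan2(-M[0,1],M[1,1]))%180, 'tilt',np.degrees(np.arccos(-M[2,2])),s['eef_pos'],s['force'])
E
python3 - <<'E'
import st
from h import *
p,hsv,W=cloud('side','pics/side1.png')
p,hsv,W=cloud('scene','pics/scene1.png')
E
```

```text
time: 5.2
eef_pos: [0.4049, -0.1848, 0.213]
eef_rot: [-0.045, 0.951, 0.167, 0.257]
force: [-0.0, 0.3, -0.1]
width: 1.0
[[0.812, 0.34, 0.474], [0.293, -0.94, 0.172], [0.505, -0.001, -0.863]] q [-0.55 -0.2   1.15  2.32 -0.42  0.64 -0.3 ] yaw 19.880179183664666 tilt 30.30815785134626 [ 0.40493537 -0.1847619   0.21296998] [-0.02390656  0.25994902 -0.10791655]
```

View pics/side1.png

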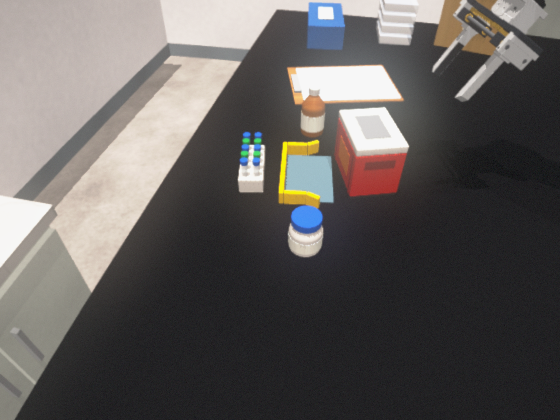

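The side view shows the hand tilted back behind the crate, with its fingertips at about (440,75) and (465,98). Everything else is untouched. Next I'll descend.

```bash
python3 -m crank '[[[-0.0395,0,0.0675],[0,0,0],1],[[-0.0395,0,0.0675],[0,0,0],1],[[-0.0395,0,0.0675],[0,0,0],1],[[-0.0395,0,0.0675],[0,0,0],1],[[-0.0395,0,0.0675],[0,0,0],1],[[-0.0395,0,0.0675],[0,0,0],1],[[0,0,0],[0,0,0],1]]'
python3 st.py
```

```text
time: 6.0
eef_pos: [0.3985, -0.1777, 0.0965]
eef_rot: [-0.06, 0.955, 0.168, 0.239]
force: [-0.1, 0.0, 1.2]
width: 1.003
[[0.83, 0.348, 0.436], [0.291, -0.937, 0.194], [0.476, -0.034, -0.879]] q [-0.05  0.27  0.8   2.4  -1.19  0.7   0.49] yaw 20.398725538278455 tilt 28.51622755164449 [ 0.39850681 -0.17772269  0.09653378] [-0.0713881   0.02924236  1.19954578]
```

```bash
python3 -m crank '[[[0.033,0.008,0.018],[0,0,0],1],[[0.033,0.008,0.018],[0,0,0],1],[[0.033,0.008,0.018],[0,0,0],1],[[0,0,0],[0,0,0],1]]'
python3 st.py
```

```text
time: 6.4
eef_pos: [0.4464, -0.1704, 0.0983]
eef_rot: [-0.059, 0.954, 0.169, 0.241]
force: [-0.2, -0.1, -0.1]
width: 0.994
[[0.827, 0.351, 0.439], [0.294, -0.936, 0.193], [0.479, -0.031, -0.877]] q [-0.    0.3   0.65  2.33 -1.19  0.65  0.39] yaw 20.53416431097159 tilt 28.68443654763277 [ 0.44642752 -0.17044523  0.09826707] [-0.17360845 -0.08104215 -0.12902362]
```

```bash
python3 -m crank '[[[-0.021,0.001,0.038],[0,0,0],1],[[-0.021,0.001,0.038],[0,0,0],1],[[-0.021,0.001,0.038],[0,0,0],1],[[-0.021,0.001,0.038],[0,0,0],1],[[0,0,0],[0,0,0],1]]'
python3 st.py
```

```text
time: 6.9
eef_pos: [0.4408, -0.1724, 0.0538]
eef_rot: [-0.06, 0.956, 0.166, 0.235]
force: [-0.5, -0.4, -0.1]
width: 0.999
[[0.834, 0.346, 0.429], [0.29, -0.937, 0.192], [0.469, -0.036, -0.882]] q [ 0.54  0.35  0.05  2.33 -1.19  0.46  0.44] yaw 20.271088614902595 tilt 28.05692625737702 [ 0.44082033 -0.17243942  0.05382475] [-0.50323572 -0.36542312 -0.09267618]
```

```bash
python3 -m crank '[[[-0.019,0.001,0.034],[0,0,0],1],[[-0.019,0.001,0.034],[0,0,0],1],[[0,0,0],[0,0,0],1]]'
python3 st.py
```

```text
time: 7.2
eef_pos: [0.4397, -0.1726, 0.0269]
eef_rot: [-0.06, 0.956, 0.167, 0.234]
force: [-0.2, -0.4, 0.9]
width: 1.003
[[0.835, 0.346, 0.427], [0.291, -0.937, 0.192], [0.467, -0.036, -0.884]] q [ 0.8   0.42 -0.24  2.33 -1.18  0.34  0.49] yaw 20.279778803748513 tilt 27.899029182635232 [ 0.43967107 -0.17255228  0.02687308] [-0.18010974 -0.43518759  0.86493073]
```

```bash
python3 -m crank '[[[0.019,0,0.010],[0,0,0],1],[[0.019,0,0.010],[0,0,0],1],[[0.019,0,0.010],[0,0,0],1],[[0.010,0,0.0053],[0,0,0],1],[[0.010,0,0.0053],[0,0,0],1],[[0,0,0],[0,0,0],1]]'
python3 - <<'E'
import st
from h import *
p,hsv,W=cloud('side','pics/side2.png')
p,hsv,W=cloud('scene','pics/scene2.png')
E
```

```text
time: 7.8
eef_pos: [0.4736, -0.1598, 0.0279]
eef_rot: [-0.059, 0.956, 0.168, 0.234]
force: [-1.4, -0.3, 1.2]
width: 1.003
[[0.834, 0.348, 0.428], [0.293, -0.937, 0.191], [0.467, -0.034, -0.884]] q [ 0.72  0.44 -0.23  2.29 -1.17  0.31  0.4 ] yaw 20.387089599830347 tilt 27.926015700588387 [ 0.47355056 -0.15980377  0.02788263] [-1.35971435 -0.30503002  1.1728484 ]
```

View pics/side2.png

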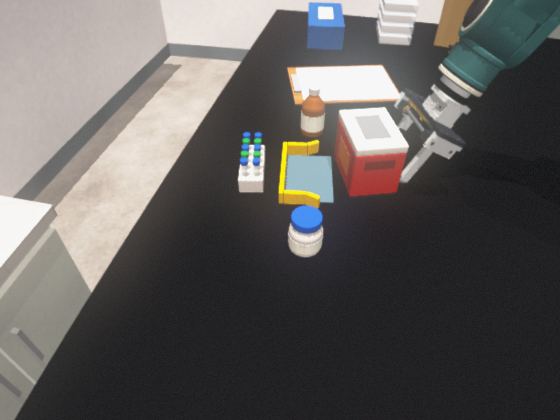

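View pics/scene2.png

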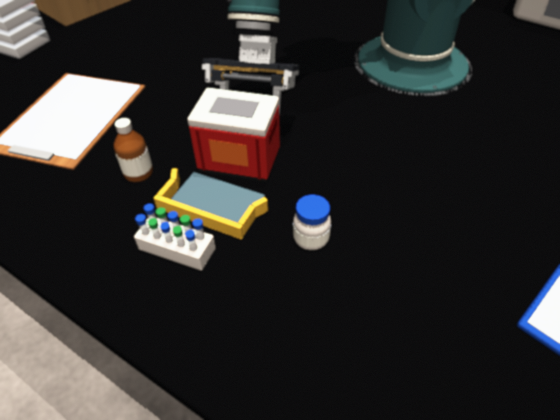

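The scene view shows the hand directly behind the crate at (250,75), with the jaw opening parallel to the near face. In the side view the fingertip at (404,178) is about touching, and the body is clear of the lid. Next I'll plan the arc.

```bash
cat > plan.py <<'E'
import numpy as np
from scipy.spatial.transform import Rotation as R
from plant import arm
B=np.array([0.6465,-0.1104]);bp=np.radians(9.0)
u=lambda a:np.array([np.cos(a),np.sin(a)])
def tobay(p):
    d=np.asarray(p)-B;return np.array([d@u(bp),d@u(bp+np.pi/2)])
def frombay(p): return B+p[0]*u(bp)+p[1]*u(bp+np.pi/2)
def st():
    s=arm.read_state();q=s['eef_rot'];M=R.from_quat([*q[1:],q[0]]).as_matrix()
    return np.array(s['eef_pos']),M
def row(M,dp,dyaw):  # world shift, world yaw -> normalised tool shift & turn
    return M.T@dp/0.4, M.T@np.array([0,0,dyaw])/(2*np.pi)
def plan(targets,zt=None):
    # targets: list of (bayx,bayy,bay yaw rad) for the TCP
    p,M=st()
    for t in targets:
        g=np.r_[frombay(t[:2]),p[2] if zt is None else zt]
        y=np.arctan2(M[0,1],-M[1,1]) 
        dy=t[2]+bp-y
        a,b=row(M,g-p,dy);print(np.round(a,4).tolist(),np.round(b,4).tolist(),round(np.linalg.norm(g-p)*1000,1))
        p=g;M=R.from_rotvec([0,0,dy]).as_matrix()@M
E
python3 - <<'E'
from plan import *
p,M=st();y=np.arctan2(M[0,1],-M[1,1]);print(tobay(p[:2]),np.degrees(y-bp))
c0=tobay([0.532,-0.140]);print(c0)
y0=np.radians(11);n=12
def C(f):
    ps=y0*(1-f); L=0.1177/np.cos(0)
    # arc w/ heading linear
    ss=np.linspace(0,f,200);h=y0*(1-ss)
    x=c0[0]+(-c0[0])*np.trapezoid(np.cos(h),ss)/np.trapezoid(np.cos(y0*(1-np.linspace(0,1,200))),np.linspace(0,1,200))
    yy=c0[1]-c0[0]*np.trapezoid(np.sin(h),ss)
    return np.array([x,yy]),ps
print(C(1))
T=[]
for k in range(1,n+1):
    c,ps=C(k/n);t=c-0.061*u(ps);T.append((*t,ps))
plan(T,zt=0.027)
E
```

```text
[-0.17888285 -0.02187774] 11.362307349141917
[-0.11772078 -0.01132383]
(array([ 0.00000000e+00, -5.81134993e-05]), np.float64(0.0))
[0.0231, 0.0013, 0.0147] [-0.0017, 0.0001, 0.0031] 11.0
[0.0218, -0.0022, 0.0116] [-0.0012, 0.0001, 0.0022] 9.9
[0.0218, -0.0022, 0.0116] [-0.0012, 0.0001, 0.0022] 9.9
[0.0218, -0.0022, 0.0116] [-0.0012, 0.0001, 0.0022] 9.9
[0.0218, -0.0022, 0.0116] [-0.0012, 0.0001, 0.0022] 9.9
[0.0218, -0.0022, 0.0116] [-0.0012, 0.0001, 0.0022] 9.9
[0.0218, -0.0022, 0.0116] [-0.0012, 0.0001, 0.0022] 9.9
[0.0218, -0.0022, 0.0116] [-0.0012, 0.0001, 0.0022] 9.9
[0.0218, -0.0022, 0.0116] [-0.0012, 0.0001, 0.0022] 9.9
[0.0218, -0.0022, 0.0116] [-0.0012, 0.0001, 0.0022] 9.9
[0.0218, -0.0022, 0.0116] [-0.0012, 0.0001, 0.0022] 9.9
[0.0218, -0.0022, 0.0116] [-0.0012, 0.0001, 0.0022] 9.9
```

```bash
python3 -m crank '[[[0.011,-0.001,0.006],[-0.0006,0,0.0011],1],[[0.011,-0.001,0.006],[-0.0006,0,0.0011],1],[[0.011,-0.001,0.006],[-0.0006,0,0.0011],1],[[0.011,-0.001,0.006],[-0.0006,0,0.0011],1]]'
python3 - <<'E'
from plan import *
p,M=st();y=np.arctan2(M[0,1],-M[1,1]);print(p,tobay(p[:2]),np.degrees(y-bp))
E
```

```text
time: 8.3
eef_pos: [0.4903, -0.1527, 0.0271]
eef_rot: [-0.054, 0.959, 0.151, 0.234]
force: [-16.9, -4.6, 8.3]
width: 0.999
[ 0.49025315 -0.15273453  0.02711622] [-0.16094577 -0.01737093] 9.397996976907072
```

```bash
python3 -m crank '[[[0.011,-0.001,0.0058],[-0.0006,0,0.0011],1],[[0.011,-0.001,0.0058],[-0.0006,0,0.0011],1],[[0.011,-0.001,0.0058],[-0.0006,0,0.0011],1],[[0.011,-0.001,0.0058],[-0.0006,0,0.0011],1],[[0.011,-0.001,0.0058],[-0.0006,0,0.0011],1],[[0.011,-0.001,0.0058],[-0.0006,0,0.0011],1],[[0.011,-0.001,0.0058],[-0.0006,0,0.0011],1],[[0.011,-0.001,0.0058],[-0.0006,0,0.0011],1]]'
cat > look.py <<'E'
from plan import *
from h import *
import sys
def look(tag):
    p,M=st();y=np.arctan2(M[0,1],-M[1,1]);print('tcp',p,tobay(p[:2]),np.degrees(y-bp))
    for c in ('side','scene'):
        _,hsv,W=cloud(c,f'pics/{c}{tag}.png')
        V=hsv[...,2];S=hsv[...,1]
        q=W[np.isfinite(W[...,0])&(np.abs(W[...,2]-0.125)<0.008)&(V>100)]
        c0=p[:2]+0.061*u(y)
        d=q[:,:2]-c0
        q=q[(np.abs(d@u(y))<0.065)&(np.abs(d@u(y+np.pi/2))<0.09)]
        r=cv2.minAreaRect((q[:,:2]*1000).astype(np.float32))
        print(c,'lid',np.round(tobay(np.array(r[0])/1000)*1000,1),np.round(r[1],1),round(r[2]-9,1),'z',np.round(np.percentile(q[:,2],[5,50,95]),4))
look(sys.argv[1])
E
python3 look.py 3
```

```text
time: 9.1
eef_pos: [0.5272, -0.138, 0.0271]
eef_rot: [-0.046, 0.963, 0.121, 0.234]
force: [-15.4, -4.2, 6.9]
width: 1.0
tcp [ 0.52724657 -0.13796768  0.02711998] [-0.12209776 -0.00857293] 5.800488710852058
side lid [-60.   -3.4] [ 98.8 141.7] 5.8 z [0.1206 0.1244 0.126 ]
scene lid [-60.  -4.] [103.5 141.2] 5.6 z [0.1208 0.1253 0.1269]
```

View pics/side3.png

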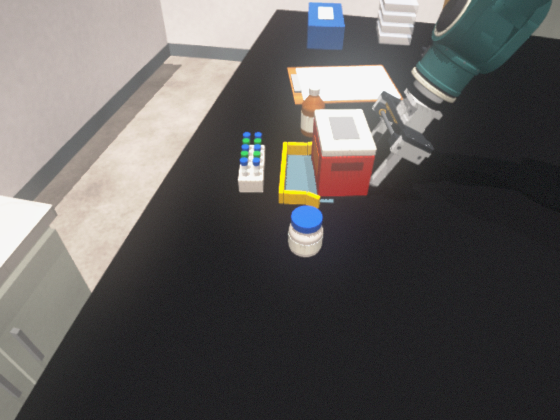

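The crate is at the bay mouth, at bay (-60, -3.7) mm and 5.7°. It is flat, right on the planned arc, and the side view shows it clear of bottle and jar. Continuing.

```bash
python3 -m crank '[[[0.011,-0.001,0.0058],[-0.0006,0,0.0011],1],[[0.011,-0.001,0.0058],[-0.0006,0,0.0011],1],[[0.011,-0.001,0.0058],[-0.0006,0,0.0011],1],[[0.011,-0.001,0.0058],[-0.0006,0,0.0011],1],[[0.011,-0.001,0.0058],[-0.0006,0,0.0011],1],[[0.011,-0.001,0.0058],[-0.0006,0,0.0011],1],[[0.011,-0.001,0.0058],[-0.0006,0,0.0011],1],[[0.011,-0.001,0.0058],[-0.0006,0,0.0011],1]]'
python3 look.py 4
```

```text
time: 10.0
eef_pos: [0.5651, -0.1255, 0.027]
eef_rot: [-0.039, 0.967, 0.091, 0.235]
force: [-16.1, -3.0, 9.3]
width: 0.998
tcp [ 0.56512281 -0.12551327  0.0270278 ] [-0.08273953 -0.002197  ] 2.210955774025137
side lid [-21.6   0.2] [100.6 140. ] 2.0 z [0.1212 0.1246 0.1263]
scene lid [-20.9  -1.5] [102.8 141.4] 2.2 z [0.1208 0.1253 0.1269]
```

View pics/scene4.png

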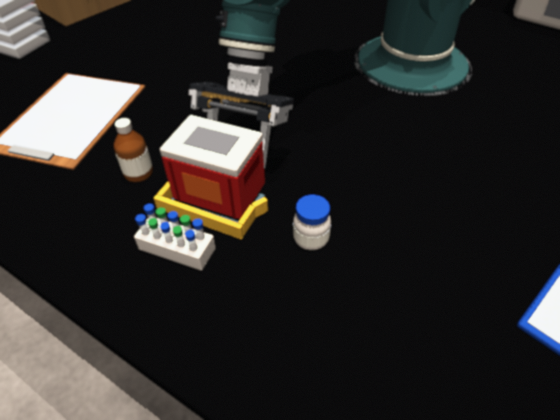

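The crate is between the rails with 21 mm left. I'll go 15 mm more, then creep and watch the force.

```bash
python3 -m crank '[[[0.011,-0.001,0.0058],[-0.0006,0,0.0011],1],[[0.011,-0.001,0.0058],[-0.0006,0,0.0011],1],[[0.011,-0.001,0.0058],[-0.0006,0,0.0011],1],[[0.005,0,0.0026],[-0.0004,0,0.0008],1]]'; python3 -m crank '[[[0.004,0,0.0021],[0,0,0],1]]';python3 -m crank '[[[0.004,0,0.0021],[0,0,0],1]]'
python3 - <<'E'
from plan import *
p,M=st();y=np.arctan2(M[0,1],-M[1,1]);print(p,tobay(p[:2]),np.degrees(y-bp))
E
```

```text
time: 10.5
eef_pos: [0.5821, -0.1207, 0.027]
eef_rot: [-0.035, 0.968, 0.077, 0.235]
force: [-14.7, -2.2, 5.7]
width: 0.998
time: 10.6
eef_pos: [0.5836, -0.1204, 0.0269]
eef_rot: [-0.035, 0.968, 0.077, 0.235]
force: [-16.2, -2.6, 7.8]
width: 1.0
time: 10.7
eef_pos: [0.5852, -0.1203, 0.0269]
eef_rot: [-0.035, 0.968, 0.077, 0.235]
force: [-16.2, -2.7, 8.3]
width: 0.998
[ 0.58516966 -0.1202509   0.02688658] [-0.06211628 -0.00013544] 0.5809959867104367
```

```bash
for i in 1; do python3 -m crank '[[[0.004,0,0.0021],[-0.0002,0,0.0004],1]]'; python3 -m crank '[[[0.003,0,0.0016],[0,0,0],1]]'; done; python3 look.py 5
```

```text
time: 10.8
eef_pos: [0.5858, -0.1201, 0.0264]
eef_rot: [-0.035, 0.969, 0.076, 0.234]
force: [-35.3, -4.7, 18.4]
width: 1.0
time: 10.9
eef_pos: [0.5862, -0.1199, 0.0259]
eef_rot: [-0.035, 0.969, 0.076, 0.233]
force: [-41.7, -5.0, 21.5]
width: 0.993
tcp [ 0.58620823 -0.11992938  0.02593621] [-6.10402031e-02  1.96529981e-05] 0.3845573094903417
side lid [-0.4 -1.1] [100.7 143.3] 0.3 z [0.1213 0.1246 0.1263]
scene lid [-0.8 -1. ] [101.1 141.8] 0.6 z [0.1208 0.1253 0.1269]
```

The force jumped from 16 to 42 N, so the crate is seated on the stop. The lid reads (-0.6, -1) mm and 0.5°. I'll retract straight back, then up.

```bash
python3 -m crank '[[[-0.011,0,-0.0058],[0,0,0],1],[[-0.022,0,-0.0117],[0,0,0],1],[[-0.044,0,-0.0234],[0,0,0],1],[[-0.044,0,-0.0234],[0,0,0],1],[[-0.044,0,-0.0234],[0,0,0],1],[[0,0,0],[0,0,0],1],[[0,0,0],[0,0,0],1]]'
python3 - <<'E'
from plan import *
from h import *
B0=B
p,M=st();print(p,tobay(p[:2]))
for c in ('side','scene'):
    _,hsv,W=cloud(c,f'pics/{c}6.png')
    q=W[np.isfinite(W[...,0])&(np.abs(W[...,2]-0.125)<0.008)&(hsv[...,2]>100)]
    d=q[:,:2]-B; q=q[np.linalg.norm(d,axis=1)<0.095]
    r=cv2.minAreaRect((q[:,:2]*1000).astype(np.float32))
    print(c,'lid',np.round(tobay(np.array(r[0])/1000)*1000,1),np.round(r[1],1),round(r[2]-9,1),np.round(np.percentile(q[:,2],[5,50,95]),4))
    for l in ("reagent","jar","tuberack"): print(l,arm.find_in(c,l)[:1])
E
```

```text
time: 11.7
eef_pos: [0.519, -0.1354, 0.036]
eef_rot: [-0.038, 0.969, 0.077, 0.23]
force: [0.0, -0.0, 0.4]
width: 1.001
[ 0.51900661 -0.13542966  0.03598933] [-0.12983923 -0.00477714]
side lid [-0.2  0.1] [100.3 142.1] 0.1 [0.121  0.1246 0.1263]
reagent [{'uv': [312.0, 99.5], 'p': 0.96}]
jar [{'uv': [305.7, 231.0], 'p': 0.67}]
tuberack [{'uv': [250.2, 167.4], 'p': 0.92}]
scene lid [-1.7 -0.9] [103.9 141.7] 0.5 [0.121  0.1253 0.1268]
reagent [{'uv': [129.3, 155.0], 'p': 0.93}]
jar [{'uv': [310.7, 220.5], 'p': 0.9}]
tuberack [{'uv': [176.4, 238.1], 'p': 0.59}]
```

View pics/side6.png

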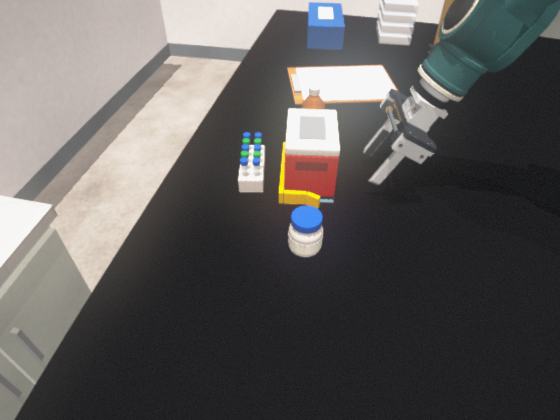

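View pics/scene6.png

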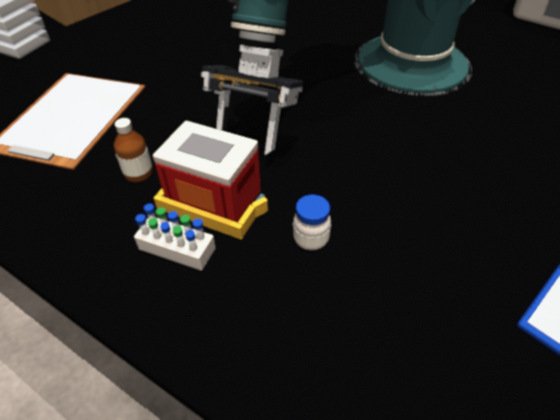

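The crate stands square in the bay, at about (210,170) in the scene view, with the hand clear behind it at (245,100). The bottle, jar and rack are at their starting pixels.

```bash
python3 -c "
from plant import arm
print(arm.read_state()['force']);print(arm.job_done())"
```

```text
[ 0.11788199 -0.31084023 -0.37641039]
the job is handed in; nothing more can be done
None
```

The crate is parked in the bay against the back stop, and I handed the job in at about 12 s with the hand clear. I pushed it with two spread fingertips about 25 mm above the bench, the hand tilted 28° back so its body stayed clear of the lid. A gentle arc took out the 11° misalignment on the way in. It slid at about 16 N, then the wrist force jumped to about 42 N (along the push) when it met the stop. I then backed the hand off about 69 mm.

**Last checks:**
- **Crate:** the lid measured x −0.2 mm (side camera) and −1.7 mm (scene camera) in the bay frame, y +0.1 and −0.9 mm, and yaw 0.1° and 0.5°. The cameras differ by about 1.5 mm, well inside the limits. The lid height stayed at 125 mm, so the crate was flat at each check.
- **Bottle, jar and rack:** the scene and side pictures show no movement. I judged this by eye and did not measure it in mm. The network's bottle point shifted about 14 pixels in the side view, where the crate now hides the bottle's lower part, and about 5 in the scene view.

**Problem on the way down:** my first descent stalled when one wrist joint (joint 5) reached its range limit. I moved the hand forward a little and finished the descent without touching anything.

**Possible concern:** the 42 N at the stop is above the 40 N limit on the arm or gripper body. It was applied through the fingertips, so I don't expect it to count, but I had no contact reading to confirm that.

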